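# Feel the isolating valve shut, then leave it half open

### The job

Slide the compost caddy aside, upright, until it is clear of the whole circle that the valve lever's end can sweep. Then gently turn the lever shut until you feel it press firmly on its seat, without forcing it or bumping the caddy with it, and bring it back to half open: pointing 45 degrees off the line of the pipe. Leave the other things where they are.

Things in the scene. Friction and masses are not known exactly. Their poses are not given: they have to be found in the camera images.
- valve: Fixed brass ball valve in a level copper pipe clipped to the shelf. Origin on the shelf under the vertical spindle that the lever turns about; z up. The pipe (22 mm, centre 45 mm up, top 56 mm) runs 250 mm either way along y; white clips 170 mm out reach 60 mm, the valve body 82 mm beside the spindle. The robot is on its -x side.
- lever: The valve's lever, level: steel blade, then a round rubber sleeve 22 mm thick from 55 to 135 mm out, 84 to 106 mm above the shelf. Origin on the spindle axis at shelf height; the lever points along its own +y. Along the valve's +y (in line with the pipe) is open; it shuts anticlockwise seen from above, towards the valve's -x. It stays where it is left and turns with about 0.12 N m.
- lever_grip (a point): Point on the lever sleeve's centre line, 105 mm out from the spindle axis, 95 mm above the shelf.
- packing (a joint): Squeeze of the soft valve seat, rad: 0 until the lever meets it, 0.03 or more when firmly seated, over 0.2 crushed; springs back. The seat is met somewhere from 70 to 110 degrees off the pipe line, different each time and unseen; there the lever's resistance jumps to 0.5 N m, then grows by 5 N m per rad.
- caddy: Loose round grey compost caddy with its flip lid shut, 121 mm across (wire handle to 134 mm), 120 mm tall, about 0.55 kg. Stands in the lever's swing at the start. Origin at the centre of its underside, z up.
- spray: Bystander, to be left alone: green trigger spray bottle, 72 mm across, 222 mm tall. Origin at the centre of its underside.
- brush: Bystander, to be left alone: red scrubbing brush, 150 x 60 mm, 84 mm tall. Origin at the centre of its underside.
- strainer: Bystander, to be left alone: steel sink strainer, 112 mm across, 35 mm tall. Origin at the centre of its underside.
- dustpan: Bystander, to be left alone: yellow dustpan, 200 x 200 mm, 50 mm tall, with a handle 110 mm long towards its own -x. Origin at the centre of its underside.
- tub: Bystander, to be left alone: small white closed tub, 72 mm across, 75 mm tall, standing beyond the pipe. Origin at the centre of its underside.
- refill: Bystander, to be left alone: clear bottle, 64 mm across, 190 mm tall. Origin at the centre of its underside.
Mind the look-alikes: they are no part of the job. What is shaped like the caddy but green is not meant.

How it is judged:
By the outcome, as a careful person would: the job done as asked, in the order asked, and still so for the second after the job is handed in, with the robot touching nothing.
It also fails if it takes over 66 s, if anything falls off the work surface, if the arm or the gripper's body presses on something with over 40 N, if the wrist force passes 120 N, or if a joint passes its speed limit or range.

### The arm

A 6-joint arm with a two-finger parallel gripper is mounted at the origin on the work surface. World frame = base frame: x ahead of the robot, y to its left, z up, the work surface at z = 0. Lengths are in m, angles in rad, forces in N, time in s.
With the tool pointing down it reaches from about 0.35 to 0.875 m from the base axis. Payload 4.2 kg.
Tool frame: the origin (TCP) lies at the very end of the fingers, on their centre line; the grasp point (between the pads) lies 19 mm behind it; z points along the fingers, y is the line along which they close (so a half turn about z gives the same grasp; the last joint's range is limited). The gripper opens to 85 mm and grips with 20 to 120 N. Pads are 22 mm wide; open, the fingers measure 114 mm over their backs; the gripper's body (76 mm by 85 mm) begins 54 mm behind the grasp point. The pads swing forward as they close: fully open they stand 13 mm farther back than shut.
Start: joints at [-1.01, 0.385, 0.008, 0, -1.194, -0.259], TCP at [0.186, -0.597, 0.206] pointing down, gripper open.
Joint ranges: [-3.14, 3.14], [-1.21, 2.06], [-1.07, 1.41], [-3.16, 2.05], [-2.99, -0.16], [-3.1, 3.1]. Speed limits (rad/s): [2.79, 2.79, 3.14, 3.14, 3.14, 3.14].

### API

Orientations are given as a unit quaternion [w, x, y, z].
In Python, from rig import r gives the robot as it stands.
- The arm moves only by the tool apply_moves, never from a script. Its argument "rows" is a list of rows, each a list of 6 numbers: the shift along the tool's x, y, z in m, then the turn, a rotation vector about the tool's x, y, z in degrees. In form: [[dx, dy, dz, ax, ay, az], ...]. A call has 1 to 10 rows; each row is the pose to reach, as a shift and turn from the pose commanded when the call began, along the tool's axes at that moment; what a row does not reach only later rows make up. A row lasts 1/12 s, in which the tool goes at most 41.7 mm and 7.16 degrees, less where a joint would pass 70% of its speed; a pose out of reach is approached as far as the arm can. A call with a gripper value outside its range is refused whole. "gripper" is the closure, from 0 (fully open) to 1 (shut), set as the call begins (left out, the last holds). The fingers move at their own pace and stop on an object; "force" is the grip in N (left out, the last holds). Time passes only in rows, so rows that repeat a pose let the fingers close. It gives the time, the measured TCP pose, the force, the opening and the grip force at its end, in the units of the state.
- r.get_state(): the state, without advancing time (a new reading comes with each control period).
- r.snapshot(name): name is "scene" or "top" or "wrist"; returns a dict with "image" (384x512x3 uint8, red, green, blue), "camera_matrix" (3x3 intrinsics, pixels), "rvec" (rotation vector, rad) and "tvec" (3), from world to camera coordinates, as OpenCV has them. Camera axes: x right, y down, z forward; pixel columns grow to the right and rows downward; lengths in m; the calibration is good to about 2 mm. The wrist camera is an equidistant fisheye: a pixel r from the principal point sees the ray r / f radians off the axis. A picture is of the moment at which its call begins. There is no depth.
- r.close_job(): hands the job in; it is judged then, once.
Trained networks look in a picture, given as the dict that the camera call returned (one of the last four; its "shot" number tells which), for a name from the list of things; names that differ only in an ending like _2 or _b are one class to them, and where a whole thing is asked for, a point or a joint stands for the part that bears it (a point fixed in the world has none). Each returns a list of dicts, best first, with "score" (0 to 1); they miss things now and then, are a little off and sometimes report something else, mostly with a low value. They report only what shows in the picture. A call takes as long as a camera call. They do not tell look-alikes from the thing itself.
- r.look_for(query, picture): "box" ([left, top, right, bottom] in pixels, round what is visible of it).
The state is a dict: "time": time; "qpos": joint angles; "dq": joint speeds; "effort": joint torques, N m; "ee_pos": TCP position; "ee_rot": TCP orientation; "contact_force": force on the tool from outside, world axes, zero at the start; "torque": the same for the moment, N m; "finger_gap": finger opening in m; "grip_force": force on a finger pad.
Only numpy, scipy, OpenCV 4.12 (cv2) and the standard library are available. Lean on these libraries where they do the work, as an engineer would, in place of code of your own. Each camera call takes 0.05 s, during which the arm holds its last target. There are 200 camera calls.

## Working session

There is one attempt and no reset: what is moved stays moved. The work goes in short steps, Python scripts to look and compute and a tool call to move; the robot and the scene stay as the last step left them, time stands still between calls to the robot, and variables do not carry over. Pictures are saved under pics/ and viewed, at most 10 in all, crops included, and the job is handed in when it is done.

Besides the shell and the picture viewer there is one more tool, called after "Call:" as a command line: name --pt "numbers of a row" for each row, then --argument value for the rest. apply_moves: Moves the arm, as the interface text tells. Its arguments: {"type":"object","properties":{"rows":{"type":"array"},"gripper":{"type":"number"},"force":{"type":"number"}},"required":["rows"]}

```bash
ls; mkdir -p pics; cat > h.py <<'E'
import numpy as np, cv2
from rig import r
from scipy.spatial.transform import Rotation as R
def snap(n,f=None):
    p=r.snapshot(n)
    if f: cv2.imwrite('pics/'+f,cv2.cvtColor(p['image'],cv2.COLOR_RGB2BGR))
    return p
def ray(p,u,v):
    K=np.array(p['camera_matrix']);d=np.linalg.inv(K)@[u,v,1]
    Rm=cv2.Rodrigues(np.array(p['rvec'],float))[0];t=np.array(p['tvec'],float).ravel()
    return -Rm.T@t, Rm.T@d
def at(p,u,v,z):
    c,d=ray(p,u,v);return c+d*(z-c[2])/d[2]
def proj(p,X):
    return cv2.projectPoints(np.array(X,float).reshape(-1,3),np.array(p['rvec'],float),np.array(p['tvec'],float),np.array(p['camera_matrix'],float),None)[0][:,0]
E
python3 - <<'E'
from h import *
np.set_printoptions(precision=3,suppress=True)
print(r.get_state())
for n in ['scene','top']:
    p=snap(n,n+'0.png'); print(n,ray(p,256,192))
    for q in ['valve','lever','caddy','spray','brush','strainer','dustpan','tub','refill']:
        print(q,[(np.round(d['box']).tolist(),round(d['score'],2)) for d in r.look_for(q,p)[:4]])
a=cv2.imread('pics/scene0.png');b=cv2.imread('pics/top0.png')
E
```

```text
pics
{'time': 0.0, 'qpos': array([-1.01 ,  0.386,  0.007, -0.   , -1.194, -0.259]), 'dq': array([-0.   , -0.   ,  0.001,  0.001, -0.002,  0.001]), 'effort': array([  0.001, -39.229,  18.84 ,   4.186,  -0.005,  -0.   ]), 'ee_pos': array([ 0.186, -0.596,  0.205]), 'ee_rot': array([-0.   , -0.15 ,  0.989,  0.001]), 'contact_force': array([-0.128,  0.172, -0.992]), 'torque': array([-0.005, -0.013,  0.005]), 'grip_force': 0.0, 'finger_gap': 0.0857348149384859}
scene (array([1.164, 0.478, 1.285]), array([-0.423, -0.368, -0.828]))
valve [([222.0, 188.0, 341.0, 263.0], 0.66)]
lever [([274.0, 205.0, 308.0, 233.0], 0.64)]
caddy [([343.0, 166.0, 382.0, 208.0], 0.96), ([288.0, 172.0, 319.0, 218.0], 0.89), ([255.0, 116.0, 285.0, 151.0], 0.69), ([234.0, 246.0, 278.0, 291.0], 0.64)]
spray [([200.0, 205.0, 230.0, 256.0], 0.85)]
brush [([162.0, 116.0, 187.0, 147.0], 0.81), ([221.0, 189.0, 341.0, 262.0], 0.49)]
strainer [([198.0, 116.0, 226.0, 131.0], 0.74), ([290.0, 175.0, 322.0, 222.0], 0.71)]
dustpan [([367.0, 212.0, 451.0, 301.0], 0.78)]
tub [([231.0, 209.0, 246.0, 232.0], 0.63)]
refill [([157.0, 135.0, 178.0, 174.0], 0.91), ([272.0, 209.0, 309.0, 232.0], 0.58)]
top (array([ 0.3  , -0.022,  1.464]), array([ 0.164, -0.005, -0.986]))
valve [([162.0, 174.0, 305.0, 197.0], 0.95)]
lever [([194.0, 176.0, 236.0, 185.0], 0.79)]
caddy [([210.0, 199.0, 242.0, 237.0], 0.9), ([197.0, 106.0, 230.0, 144.0], 0.85), ([75.0, 189.0, 158.0, 259.0], 0.75), ([296.0, 245.0, 328.0, 279.0], 0.72)]
spray [([248.0, 105.0, 275.0, 142.0], 0.97)]
brush [([388.0, 182.0, 413.0, 224.0], 0.93)]
strainer [([357.0, 229.0, 387.0, 253.0], 0.86)]
dustpan [([72.0, 186.0, 158.0, 261.0], 0.59)]
tub [([259.0, 150.0, 269.0, 170.0], 0.64)]
refill [([359.0, 151.0, 378.0, 178.0], 0.79)]
```

```bash
python3 - <<'E'
import cv2
b=cv2.imread('pics/top0.png');cv2.imwrite('pics/topc.png',cv2.resize(b[90:290,60:430],None,fx=2.15,fy=2.15,interpolation=3))
a=cv2.imread('pics/scene0.png');cv2.imwrite('pics/scenec.png',cv2.resize(a[100:310,140:460],None,fx=2.5,fy=2.5,interpolation=3))
E
```

```text
(no output)
```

View pics/topc.png

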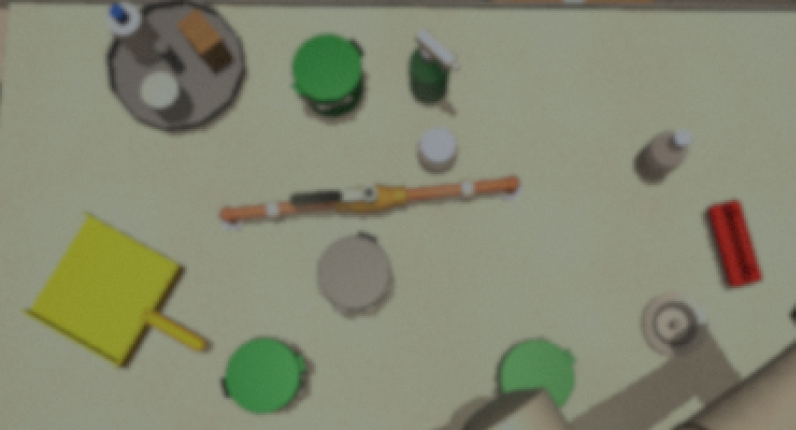

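View pics/scenec.png

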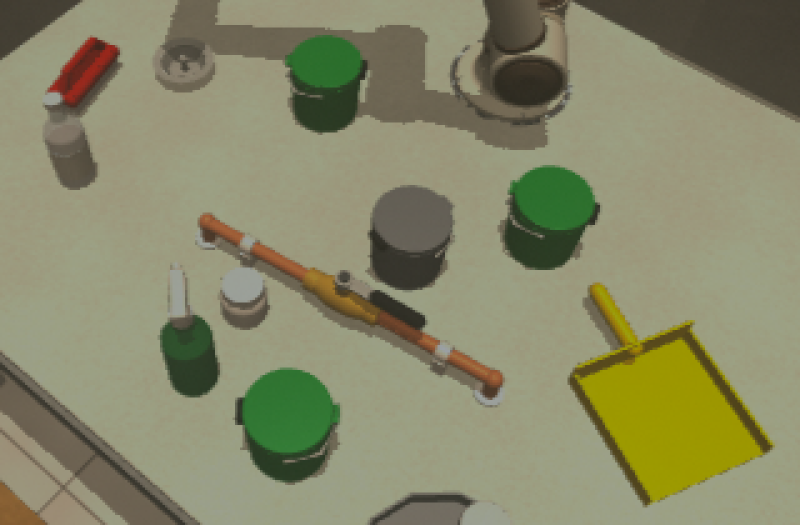

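The task's caddy is the only grey one: topc (354,273), which is top pixel (225,217). The three green look-alikes at topc (328,67), (264,375) and (537,372) are not meant. The lever's dark sleeve (topc 292–340, 198) points image-left, which is +y, along the pipe. The crops above already confirm this.

```bash
python3 - <<'E'
from h import *
np.set_printoptions(precision=3,suppress=True)
p=snap('top');s=snap('scene')
T=lambda u,v:(60+u/2.15,90+v/2.15)
S=lambda u,v:(140+u/2.5,100+v/2.5)
def tri(a,b):
    c1,d1=ray(p,*a);c2,d2=ray(s,*b);d1/=np.linalg.norm(d1);d2/=np.linalg.norm(d2)
    k=np.linalg.lstsq(np.c_[d1,-d2],c2-c1,rcond=None)[0];A=c1+k[0]*d1;B=c2+k[1]*d2
    return (A+B)/2,np.linalg.norm(A-B)
print('spindle',tri(T(370,192),S(344,277)),'caddy top',tri(T(354,272),S(411,219)))
a,b=at(p,*T(228,214),.045),at(p,*T(513,184),.045);print('pipe ends top',a,b,np.linalg.norm(a-b),(a+b)/2,np.degrees(np.arctan2(*(a-b)[1::-1])))
a,b=at(s,*S(492,380),.045),at(s,*S(207,220),.045);print('pipe ends sc',a,b,np.linalg.norm(a-b),(a+b)/2,np.degrees(np.arctan2(*(a-b)[1::-1])))
print('lever end',at(p,*T(292,199),.095),at(s,*S(424,322),.095))
print('spindle',at(p,*T(370,192),.11),at(s,*S(344,277),.11))
print('caddy',at(p,*T(354,272),.12),at(s,*S(411,219),.12))
for n,uv in dict(gL=(264,375),gR=(537,372),gF=(328,67)).items(): print(n,at(p,*T(*uv),.12))
print('dust',at(p,*T(208,346),.03), at(p,*T(183,267),.05),'tub',at(p,*T(438,143),.075),'strainer',at(p,*T(672,323),.03))
# mask-based refine: sleeve dark, caddy top grey
E
```

```text
spindle (array([0.571, 0.061, 0.098]), np.float64(0.004999528590285277)) caddy top (array([0.435, 0.082, 0.112]), np.float64(0.0013439395262994705))
pipe ends top [0.542 0.308 0.045] [ 0.6   -0.189  0.045] 0.5010309439447813 [0.571 0.059 0.045] 96.68049680447547
pipe ends sc [0.545 0.311 0.045] [ 0.598 -0.186  0.045] 0.5006416199037759 [0.572 0.063 0.045] 96.15932362445035
lever end [0.56  0.19  0.095] [0.556 0.195 0.095]
spindle [0.57  0.058 0.11 ] [0.576 0.067 0.11 ]
caddy [0.435 0.081 0.12 ] [0.44  0.085 0.12 ]
gL [0.268 0.221 0.12 ]
gR [ 0.276 -0.216  0.12 ]
gF [0.785 0.133 0.12 ]
dust [0.314 0.335 0.03 ] [0.448 0.38  0.05 ] tub [ 0.665 -0.056  0.075] strainer [ 0.36  -0.465  0.03 ]
```

```bash
cat >> h.py <<'E'
np.set_printoptions(precision=3,suppress=True)
def Rt(yaw,tilt=0):
    # tool x at world yaw, z down, leaning forward (tip-ward along x) by tilt
    c=np.cos(np.radians(yaw));s=np.sin(np.radians(yaw))
    b=R.from_matrix(np.array([[c,s,0],[s,-c,0],[0,0,-1.]]))
    return b*R.from_euler('y',tilt,degrees=True)
def pose():
    s=r.get_state();q=s['ee_rot'];return np.array(s['ee_pos']),R.from_quat(np.roll(q,-1)),s
def need(pos,yaw,tilt=0,frm=None):
    p,q,s=pose()
    if frm is not None: p,q=frm
    T=Rt(yaw,tilt)
    print(np.round(q.inv().apply(np.array(pos)-p),4),np.round(np.degrees((q.inv()*T).as_rotvec()),2))
    return np.array(pos),T
E
python3 - <<'E'
from h import *
print(Rt(-90,25).as_matrix())
f=need([.43,-.2,.22],-125)
f=need([.437,.2,.2],-90,25,f)
need([.437,.2,.04],-90,25,f)
E
```

```text
[[ 0.    -1.     0.   ]
 [-0.906  0.    -0.423]
 [ 0.423  0.    -0.906]]
[-0.351  0.306 -0.014] [  0.    -0.   -37.71]
[-0.332  0.224  0.02 ] [  7.63  24.21 -34.44]
[-0.068  0.     0.145] [0. 0. 0.]
```

Call:
apply_moves --pt "-0.351 0.306 -0.014 0 0 -37.7" --pt "-0.351 0.306 -0.014 0 0 -37.7" --pt "-0.351 0.306 -0.014 0 0 -37.7" --pt "-0.351 0.306 -0.014 0 0 -37.7" --pt "-0.351 0.306 -0.014 0 0 -37.7" --pt "-0.351 0.306 -0.014 0 0 -37.7" --pt "-0.351 0.306 -0.014 0 0 -37.7" --pt "-0.351 0.306 -0.014 0 0 -37.7" --pt "-0.351 0.306 -0.014 0 0 -37.7" --pt "-0.351 0.306 -0.014 0 0 -37.7" --gripper 0

```text
time: 1.93
ee_pos: [0.4048, -0.2402, 0.2192]
ee_rot: [0.0, -0.462, 0.887, -0.0]
contact_force: [1.3, -0.4, -0.7]
finger_gap: 0.0853
grip_force: 0.0
```

```bash
python3 - <<'E'
from h import *
print(pose()[0],pose()[2]['qpos'])
need([.437,.2,.2],-90,25)
E
```

```text
[ 0.405 -0.24   0.219] [-0.189  0.108 -0.333  0.    -1.128 -0.422]
[-0.379  0.226  0.019] [  7.58  24.21 -34.45]
```

Call:
apply_moves --pt "-0.36 0.225 0.02 7.6 24.2 -34.4" --pt "-0.36 0.225 0.02 7.6 24.2 -34.4" --pt "-0.36 0.225 0.02 7.6 24.2 -34.4" --pt "-0.36 0.225 0.02 7.6 24.2 -34.4" --pt "-0.36 0.225 0.02 7.6 24.2 -34.4" --pt "-0.36 0.225 0.02 7.6 24.2 -34.4" --pt "-0.36 0.225 0.02 7.6 24.2 -34.4" --pt "-0.36 0.225 0.02 7.6 24.2 -34.4" --pt "-0.36 0.225 0.02 7.6 24.2 -34.4" --pt "-0.36 0.225 0.02 7.6 24.2 -34.4"

```text
time: 2.77
ee_pos: [0.4256, 0.176, 0.1993]
ee_rot: [0.153, 0.691, -0.69, 0.153]
contact_force: [0.9, -0.5, -0.1]
finger_gap: 0.0856
grip_force: 0.0
```

Call:
apply_moves --pt "0 0 0 0 0 0"

```text
time: 2.85
ee_pos: [0.4279, 0.1804, 0.1987]
ee_rot: [0.151, 0.692, -0.689, 0.153]
contact_force: [0.2, -1.2, -0.4]
finger_gap: 0.0855
grip_force: 0.0
```

```bash
python3 - <<'E'
from h import *
print(pose()[0],pose()[2]['qpos'])
f=need([.437,.2,.15],-90,25)
need([.437,.2,.035],-90,25,f)
p=snap('top','top1.png')
b=cv2.imread('pics/top1.png');cv2.imwrite('pics/top1c.png',cv2.resize(b[150:270,150:300],None,fx=4,fy=4,interpolation=3))
E
```

```text
[0.428 0.18  0.199] [ 0.933  0.256 -0.377  0.267 -1.301 -1.046]
[-0.038 -0.009  0.036] [-0.26  0.15  0.24]
[-0.049  0.     0.104] [0. 0. 0.]
```

View pics/top1c.png

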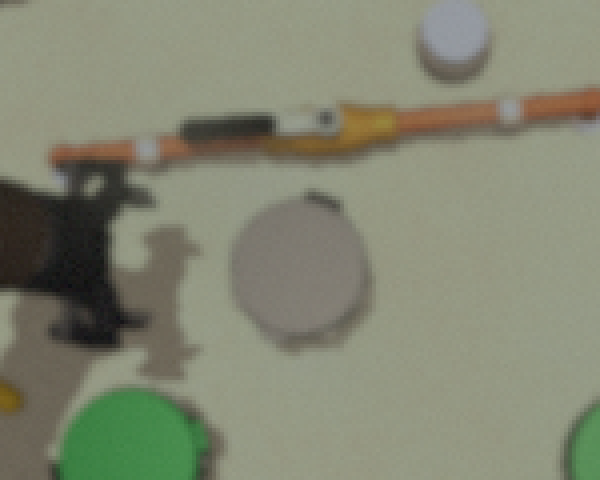

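The picture shows the grey caddy at crop (300,265), top pixel (225,216), with the open fingers to its left (+y side) and clear of it.

Call:
apply_moves --pt "-0.038 -0.009 0.036 0 0 0" --pt "-0.06 -0.009 0.075 0 0 0" --pt "-0.08 -0.009 0.115 0 0 0" --pt "-0.085 -0.009 0.137 0 0 0" --pt "-0.085 -0.009 0.137 0 0 0" --pt "-0.085 -0.009 0.137 0 0 0"

```text
time: 3.4
ee_pos: [0.4344, 0.1909, 0.0387]
ee_rot: [-0.156, -0.69, 0.69, -0.153]
contact_force: [0.1, 0.6, 0.7]
finger_gap: 0.0853
grip_force: 0.0
```

```bash
python3 - <<'E'
from h import *
print(pose()[0],pose()[2]['qpos'])
f=need([.437,.12,.035],-90,25)
need([.437,-.1,.035],-90,25,f)
E
```

```text
[0.434 0.191 0.039] [ 0.928  0.476 -0.539  0.318 -0.943 -1.167]
[ 0.063 -0.003  0.034] [ 0.19 -0.23 -0.  ]
[0.199 0.    0.093] [0. 0. 0.]
```

Call:
apply_moves --pt "0.01 -0.002 0.005 0 0 0" --pt "0.018 -0.002 0.0085 0 0 0" --pt "0.027 -0.002 0.0125 0 0 0" --pt "0.036 -0.002 0.017 0 0 0" --pt "0.045 -0.002 0.021 0 0 0" --pt "0.05 -0.002 0.0235 0 0 0" --pt "0.056 -0.002 0.026 0 0 0" --pt "0.062 -0.002 0.029 0 0 0" --pt "0.068 -0.002 0.0318 0 0 0" --pt "0.074 -0.002 0.0346 0 0 0"

```text
time: 4.23
ee_pos: [0.4371, 0.1112, 0.0389]
ee_rot: [-0.152, -0.69, 0.691, -0.152]
contact_force: [-2.7, 3.5, 2.1]
finger_gap: 0.0851
grip_force: 2.1
```

```bash
python3 - <<'E'
from h import *
print(pose()[0],pose()[2]['contact_force'])
p=snap('top')
f=[(np.round(d['box']).tolist(),round(d['score'],2)) for d in r.look_for('caddy',p)[:5]]
print(f)
for b,_ in f: print(at(p,(b[0]+b[2])/2,(b[1]+b[3])/2,.08))
E
```

```text
[0.437 0.111 0.039] [-2.724  3.549  2.086]
[([296.0, 250.0, 329.0, 281.0], 0.97), ([165.0, 247.0, 202.0, 280.0], 0.67), ([211.0, 198.0, 243.0, 236.0], 0.6), ([192.0, 104.0, 231.0, 144.0], 0.58)]
[ 0.267 -0.231  0.08 ]
[0.271 0.226 0.08 ]
[0.437 0.076 0.08 ]
[0.788 0.141 0.08 ]
```

Call:
apply_moves --pt "0.009 0 0.0042 0 0 0" --pt "0.018 0 0.0085 0 0 0" --pt "0.027 0 0.0127 0 0 0" --pt "0.036 0 0.0169 0 0 0" --pt "0.045 0 0.0211 0 0 0" --pt "0.054 0 0.0254 0 0 0" --pt "0.063 0 0.0296 0 0 0" --pt "0.072 0 0.0338 0 0 0" --pt "0.081 0 0.038 0 0 0" --pt "0.09 0 0.0423 0 0 0"

```text
time: 5.17
ee_pos: [0.437, 0.0108, 0.0387]
ee_rot: [-0.153, -0.69, 0.691, -0.153]
contact_force: [-0.7, 5.2, 3.0]
finger_gap: 0.0855
grip_force: 2.9
```

```bash
python3 - <<'E'
from h import *
print(pose()[0],pose()[2]['contact_force'])
p=snap('top','top2.png')
f=[(np.round(d['box']).tolist(),round(d['score'],2)) for d in r.look_for('caddy',p)[:5]]
for b in f: print(b,at(p,(b[0][0]+b[0][2])/2,(b[0][1]+b[0][3])/2,.08))
s=snap('scene','sc2.png')
a=cv2.imread('pics/sc2.png');cv2.imwrite('pics/sc2c.png',cv2.resize(a[100:260,180:380],None,fx=3,fy=3,interpolation=3))
E
```

```text
[0.437 0.011 0.039] [-0.712  5.243  2.967]
([192.0, 251.0, 200.0, 273.0], 0.75) [0.276 0.182 0.08 ]
([238.0, 199.0, 271.0, 236.0], 0.74) [ 0.436 -0.024  0.08 ]
([292.0, 247.0, 329.0, 281.0], 0.72) [ 0.272 -0.224  0.08 ]
([197.0, 104.0, 228.0, 142.0], 0.72) [0.792 0.138 0.08 ]
```

View pics/sc2c.png

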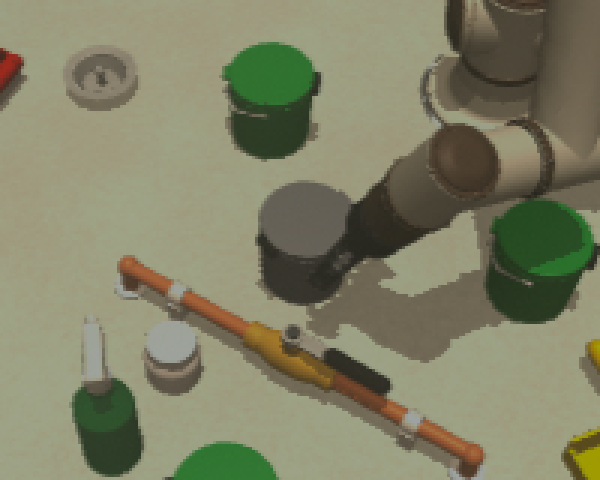

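The caddy is upright and sliding in the finger cradle, at crop (305,240). Nothing else has been touched.

Call:
apply_moves --pt "0.009 0 0.0042 0 0 0" --pt "0.02 0 0.0095 0 0 0" --pt "0.031 0 0.0147 0 0 0" --pt "0.042 0 0.0197 0 0 0" --pt "0.053 0 0.0248 0 0 0" --pt "0.064 0 0.03 0 0 0" --pt "0.075 0 0.0351 0 0 0" --pt "0.086 0 0.0402 0 0 0" --pt "0.096 0 0.045 0 0 0" --pt "0.104 0 0.0487 0 0 0"

```text
time: 6.15
ee_pos: [0.4368, -0.1035, 0.0383]
ee_rot: [-0.153, -0.69, 0.69, -0.153]
contact_force: [0.3, 5.5, 2.3]
finger_gap: 0.0855
grip_force: 2.8
```

```bash
python3 - <<'E'
from h import *
print(pose()[0],pose()[2]['contact_force'])
f=need([.437,-.03,.06],-90,25)
f=need([.47,.1,.17],-87,0,f)
S=np.array([.572,.061])
g=S+.105*np.array([np.cos(np.radians(96.4)),np.sin(np.radians(96.4))])
print(g); f=need([*g,.15],-83.6,0,f)
E
```

```text
[ 0.437 -0.104  0.038] [0.294 5.499 2.331]
[-0.058 -0.    -0.051] [ 0.01  0.05 -0.  ]
[-0.071 -0.033 -0.155] [  0.65 -24.99  -2.95]
[0.56  0.165]
[-0.06  -0.094  0.02 ] [ 0.   0.  -3.4]
```

Back away straight first, then up.

Call:
apply_moves --pt "-0.01 0 -0.005 0 0 0" --pt "-0.04 0 -0.02 0 0 0" --pt "-0.07 0 -0.045 0 0 0" --pt "-0.09 0 -0.08 0 0 0" --pt "-0.11 -0.01 -0.12 0 0 0" --pt "-0.12 -0.02 -0.16 0 -6 -1" --pt "-0.125 -0.03 -0.2 0.3 -12 -1.5" --pt "-0.129 -0.033 -0.206 0.6 -18 -2" --pt "-0.129 -0.033 -0.206 0.6 -25 -3" --pt "-0.129 -0.033 -0.206 0.6 -25 -3"

```text
time: 6.98
ee_pos: [0.4695, 0.0991, 0.1719]
ee_rot: [-0.002, 0.724, -0.69, -0.003]
contact_force: [-0.6, -0.9, -0.2]
finger_gap: 0.0853
grip_force: 0.0
```

```bash
python3 - <<'E'
from h import *
print(pose()[0],pose()[2]['contact_force'],pose()[2]['qpos'])
p=snap('top','top3.png')
f=[(np.round(d['box']).tolist(),round(d['score'],2)) for d in r.look_for('caddy',p)[:5]]
for b in f: print(b,at(p,(b[0][0]+b[0][2])/2,(b[0][1]+b[0][3])/2,.08))
need([.48,.17,.18],-83.6,0)
a=cv2.imread('pics/top3.png');cv2.imwrite('pics/top3c.png',cv2.resize(a[150:260,150:310],None,fx=5,fy=5,interpolation=3))
E
```

```text
[0.469 0.099 0.172] [-0.595 -0.879 -0.175] [ 0.543  0.168 -0.386 -0.007 -1.015 -0.492]
([293.0, 246.0, 330.0, 282.0], 0.86) [ 0.272 -0.228  0.08 ]
([182.0, 245.0, 204.0, 274.0], 0.58) [0.285 0.193 0.08 ]
([196.0, 103.0, 232.0, 145.0], 0.57) [0.788 0.132 0.08 ]
[-0.071 -0.015 -0.01 ] [ 0.22 -0.07 -3.61]
```

View pics/top3c.png

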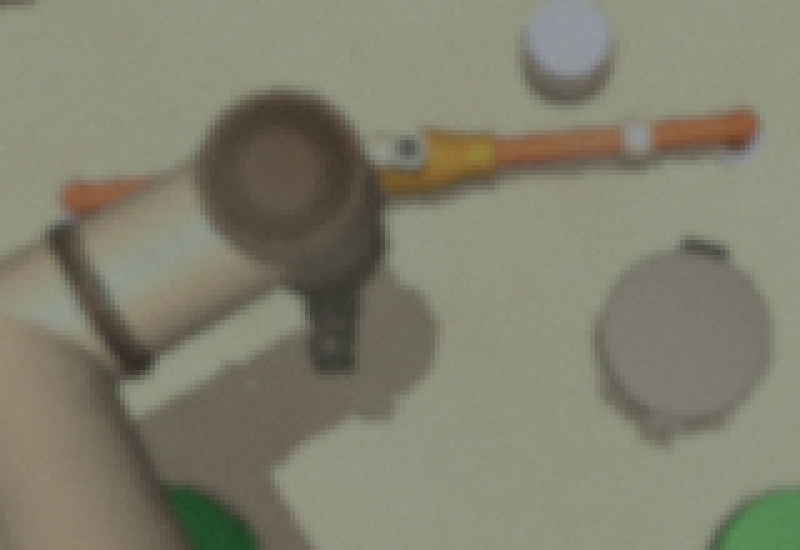

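```bash
python3 - <<'E'
from h import *
p=snap('top')
c=at(p,287.6,217.4,.12);print(c,np.hypot(*(c[:2]-[.572,.061])), 'spindle',at(p,231.4,179.8,.106))
f=need([.56,.165,.17],-83.6,0)
need([.56,.165,.072],-83.6,0,f)
E
```

```text
[ 0.433 -0.14   0.12 ] 0.24431065845841077 spindle [0.569 0.061 0.106]
[-0.061 -0.094 -0.001] [ 0.26 -0.12 -3.52]
[0.    0.    0.098] [0. 0. 0.]
```

Caddy centre is 0.244 m from the spindle, and it needs more than 0.202 m, so it is clear. Now to straddle the lever.

Call:
apply_moves --pt "-0.03 -0.047 0 0.2 0 -3.5" --pt "-0.061 -0.094 -0.001 0.2 0 -3.5" --pt "-0.061 -0.094 -0.001 0.2 0 -3.5" --pt "-0.061 -0.094 -0.001 0.2 0 -3.5" --pt "-0.061 -0.094 -0.001 0.2 0 -3.5" --pt "-0.061 -0.094 0.02 0.2 0 -3.5" --pt "-0.061 -0.094 0.045 0.2 0 -3.5" --pt "-0.061 -0.094 0.06 0.2 0 -3.5" --pt "-0.061 -0.094 0.06 0.2 0 -3.5" --pt "-0.061 -0.094 0.06 0.2 0 -3.5"

```text
time: 7.97
ee_pos: [0.559, 0.1657, 0.1096]
ee_rot: [0.001, 0.746, -0.666, 0.0]
contact_force: [0.4, 0.2, -0.0]
finger_gap: 0.0854
grip_force: 0.0
```

```bash
python3 - <<'E'
from h import *
print(pose()[0],pose()[2]['contact_force'],pose()[2]['qpos'])
f=need([.56,.165,.072],-83.6,0)
s=snap('scene','sc4.png')
a=cv2.imread('pics/sc4.png');cv2.imwrite('pics/sc4c.png',cv2.resize(a[160:270,210:350],None,fx=5,fy=5,interpolation=3))
E
```

```text
[0.559 0.166 0.11 ] [ 0.396  0.193 -0.025] [ 0.566  0.401 -0.23   0.001 -0.943 -0.453]
[ 0.001 -0.001  0.038] [ 0.07 -0.11  0.12]
```

View pics/sc4c.png

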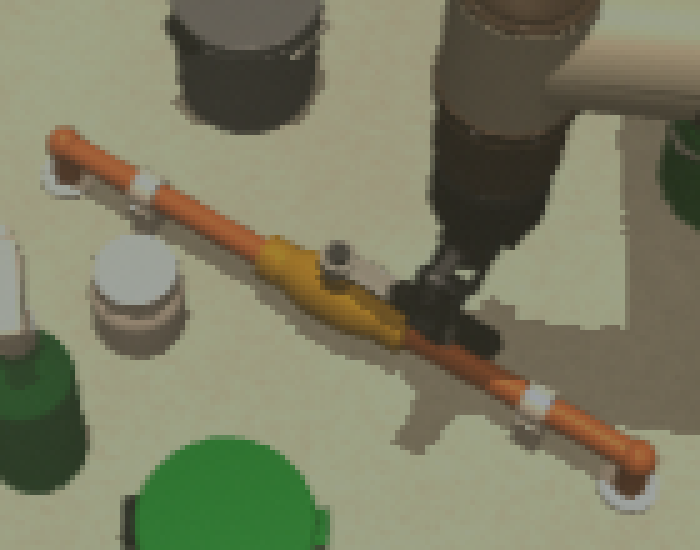

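The fingers stand either side of the sleeve, around crop (440,320), above the pipe. I'll descend, then close partway to cage the lever.

Call:
apply_moves --pt "0 0 0.013 0 0 0" --pt "0 0 0.025 0 0 0" --pt "0 0 0.036 0 0 0" --pt "0 0 0.036 0 0 0"

```text
time: 8.35
ee_pos: [0.5595, 0.166, 0.0734]
ee_rot: [0.0, 0.746, -0.666, 0.0]
contact_force: [0.1, 0.4, -1.8]
finger_gap: 0.0853
grip_force: 0.0
```

Call:
apply_moves --pt "0 0 0 0 0 0" --pt "0 0 0 0 0 0" --pt "0 0 0 0 0 0" --pt "0 0 0 0 0 0" --pt "0 0 0 0 0 0" --pt "0 0 0 0 0 0" --gripper 0.63 --force 20

```text
time: 8.85
ee_pos: [0.5608, 0.1666, 0.0749]
ee_rot: [-0.001, 0.746, -0.666, 0.001]
contact_force: [-0.5, 0.1, 0.2]
finger_gap: 0.0317
grip_force: 0.0
```

```bash
cat >> h.py <<'E'
S=np.array([.571,.061]);PIPE=96.4
def arc(off,z=.073,rad=.105,step=None):
    """rows to bring tool to angle off (deg from pipe), tool x toward spindle"""
    p,q,s=pose()
    d=p[:2]-S;a=np.degrees(np.arctan2(d[1],d[0]))-PIPE
    th=np.radians(PIPE+a);rx=np.array([np.cos(th),np.sin(th),0]);tx=np.array([-rx[1],rx[0],0])
    f=s['contact_force'];print('t',s['time'],'angle',round(a,2),'rad',round(np.hypot(*d),4),'z',round(p[2],4),'Ft',round(f@tx,2),'Fr',round(f@rx,2),'gap',s['finger_gap'],'Mz',s['torque'][2])
    for o in (np.atleast_1d(off)):
        t=np.radians(PIPE+o);T=Rt(PIPE+o-180)
        P=np.array([*(S+rad*np.array([np.cos(t),np.sin(t)])),z])
        print(o,np.round(q.inv().apply(P-p),4).tolist()+np.round(np.degrees((q.inv()*T).as_rotvec()),1).tolist())
E
python3 - <<'E'
from h import *
arc(np.arange(0,41,4))
E
```

```text
t 8.85 angle -0.86 rad 0.1061 z 0.0749 Ft 0.44 Fr 0.19 gap 0.03169056857469167 Mz 0.05134953164914933
0 [0.0011, 0.0016, 0.0018, -0.2, 0.0, 0.1]
4 [0.0013, 0.0089, 0.0018, -0.2, 0.0, -3.9]
8 [0.0021, 0.0162, 0.0018, -0.2, 0.0, -7.9]
12 [0.0033, 0.0234, 0.0018, -0.2, 0.0, -11.9]
16 [0.0051, 0.0306, 0.0018, -0.2, 0.0, -15.9]
20 [0.0073, 0.0375, 0.0017, -0.2, 0.0, -19.9]
24 [0.0101, 0.0443, 0.0017, -0.2, 0.0, -23.9]
28 [0.0133, 0.0509, 0.0017, -0.2, 0.0, -27.9]
32 [0.0169, 0.0573, 0.0017, -0.2, -0.0, -31.9]
36 [0.021, 0.0634, 0.0017, -0.2, -0.0, -35.9]
40 [0.0255, 0.0691, 0.0016, -0.2, -0.0, -39.9]
```

Call:
apply_moves --pt "0.0013 0.009 0.002 0 0 -4" --pt "0.002 0.016 0.002 0 0 -8" --pt "0.0033 0.0234 0.002 0 0 -12" --pt "0.005 0.0305 0.002 0 0 -16" --pt "0.0073 0.0375 0.002 0 0 -20" --pt "0.01 0.0443 0.002 0 0 -24" --pt "0.0133 0.051 0.002 0 0 -28" --pt "0.017 0.0573 0.002 0 0 -32" --pt "0.021 0.0634 0.002 0 0 -36" --pt "0.0255 0.069 0.002 0 0 -40"

```text
time: 9.68
ee_pos: [0.4958, 0.1339, 0.073]
ee_rot: [-0.002, 0.929, -0.369, 0.002]
contact_force: [1.6, 0.4, 0.7]
finger_gap: 0.0313
grip_force: 0.7
```

```bash
python3 - <<'E'
from h import *
arc(np.arange(40,71,3))
E
```

```text
t 9.6833 angle 39.49 rad 0.1047 z 0.073 Ft -1.44 Fr -0.88 gap 0.03134724372587408 Mz 0.00874243191731849
40 [-0.0003, 0.0009, 0.0, -0.3, -0.1, 0.3]
43 [-0.0002, 0.0064, -0.0, -0.3, -0.1, -2.7]
46 [0.0002, 0.0119, -0.0, -0.3, -0.1, -5.7]
49 [0.0009, 0.0174, -0.0001, -0.3, -0.1, -8.7]
52 [0.0018, 0.0228, -0.0001, -0.3, -0.1, -11.7]
55 [0.0031, 0.0281, -0.0001, -0.3, -0.2, -14.7]
58 [0.0046, 0.0334, -0.0001, -0.3, -0.2, -17.7]
61 [0.0064, 0.0386, -0.0002, -0.3, -0.2, -20.7]
64 [0.0085, 0.0437, -0.0002, -0.2, -0.2, -23.7]
67 [0.0108, 0.0487, -0.0002, -0.2, -0.2, -26.7]
70 [0.0134, 0.0535, -0.0002, -0.2, -0.2, -29.7]
```

Call:
apply_moves --pt "-0.0002 0.0064 0 0 0 -2.7" --pt "0.0002 0.0119 0 0 0 -5.7" --pt "0.0009 0.0174 0 0 0 -8.7" --pt "0.0018 0.0228 0 0 0 -11.7" --pt "0.0031 0.0281 0 0 0 -14.7" --pt "0.0046 0.0334 0 0 0 -17.7" --pt "0.0064 0.0386 0 0 0 -20.7" --pt "0.0085 0.0437 0 0 0 -23.7" --pt "0.0108 0.0487 0 0 0 -26.7" --pt "0.0134 0.0535 0 0 0 -29.7"

```text
time: 10.52
ee_pos: [0.4692, 0.0859, 0.0731]
ee_rot: [-0.001, 0.993, -0.119, 0.003]
contact_force: [2.1, 1.1, 1.6]
finger_gap: 0.0316
grip_force: 0.7
```

```bash
python3 - <<'E'
from h import *
arc(np.arange(70,91,1))
E
```

```text
t 10.5167 angle 69.85 rad 0.1048 z 0.0731 Ft -1.54 Fr -1.78 gap 0.0315981730729152 Mz 0.022777162508697338
70 [-0.0002, 0.0003, 0.0001, -0.2, -0.3, -0.0]
71 [-0.0002, 0.0021, 0.0001, -0.2, -0.3, -1.0]
72 [-0.0001, 0.0039, 0.0001, -0.2, -0.3, -2.0]
73 [-0.0, 0.0058, 0.0001, -0.2, -0.3, -3.0]
74 [0.0001, 0.0076, 0.0, -0.2, -0.3, -4.0]
75 [0.0002, 0.0094, 0.0, -0.2, -0.3, -5.0]
76 [0.0004, 0.0113, 0.0, -0.2, -0.3, -6.0]
77 [0.0006, 0.0131, 0.0, -0.2, -0.3, -7.0]
78 [0.0008, 0.0149, 0.0, -0.2, -0.3, -8.0]
79 [0.0011, 0.0167, 0.0, -0.2, -0.3, -9.0]
80 [0.0014, 0.0185, 0.0, -0.2, -0.3, -10.0]
81 [0.0018, 0.0203, 0.0, -0.2, -0.3, -11.0]
82 [0.0021, 0.0221, 0.0, -0.2, -0.3, -12.0]
83 [0.0025, 0.0239, 0.0, -0.2, -0.3, -13.0]
84 [0.0029, 0.0257, -0.0, -0.2, -0.3, -14.0]
85 [0.0034, 0.0275, -0.0, -0.2, -0.3, -15.0]
86 [0.0039, 0.0292, -0.0, -0.2, -0.3, -16.0]
87 [0.0044, 0.031, -0.0, -0.2, -0.3, -17.0]
88 [0.005, 0.0327, -0.0, -0.2, -0.3, -18.0]
89 [0.0056, 0.0345, -0.0, -0.2, -0.3, -19.0]
90 [0.0062, 0.0362, -0.0, -0.2, -0.3, -20.0]
```

Call:
apply_moves --pt "0 0.0018 0 0 0 -1" --pt "0.0001 0.0037 0 0 0 -2" --pt "0.0001 0.0055 0 0 0 -3" --pt "0.0003 0.0073 0 0 0 -4" --pt "0.0003 0.0073 0 0 0 -4"

```text
time: 10.93
ee_pos: [0.4664, 0.0781, 0.0723]
ee_rot: [-0.001, 0.996, -0.085, 0.001]
contact_force: [0.2, 0.9, 0.7]
finger_gap: 0.0316
grip_force: 0.6
```

Call:
apply_moves --pt "0 0.0018 0 0 0 -1" --pt "0.0001 0.0037 0 0 0 -2" --pt "0.0001 0.0055 0 0 0 -3" --pt "0.0001 0.0055 0 0 0 -3"

```text
time: 11.27
ee_pos: [0.4653, 0.0724, 0.0721]
ee_rot: [-0.0, 0.998, -0.059, 0.001]
contact_force: [1.1, 0.6, 0.7]
finger_gap: 0.0317
grip_force: 0.5
```

Call:
apply_moves --pt "0 0.0018 0 0 0 -1" --pt "0.0001 0.0037 0 0 0 -2" --pt "0.0001 0.0055 0 0 0 -3" --pt "0.0001 0.0055 0 0 0 -3"

```text
time: 11.6
ee_pos: [0.4647, 0.0669, 0.0721]
ee_rot: [-0.0, 0.999, -0.033, 0.001]
contact_force: [0.6, -0.2, -0.2]
finger_gap: 0.0314
grip_force: 0.4
```

```bash
python3 - <<'E'
from h import *
arc([83])
E
```

```text
t 11.6 angle 80.41 rad 0.1064 z 0.0721 Ft 0.16 Fr -0.58 gap 0.03141980570182054 Mz -0.020582924249421177
83 [0.0016, 0.0047, -0.0009, -0.0, -0.1, -3.2]
```

Call:
apply_moves --pt "0.0005 0.0017 0 0 0 -1" --pt "0.001 0.0035 0 0 0 -2" --pt "0.0015 0.005 0 0 0 -3" --pt "0.0015 0.005 0 0 0 -3"

```text
time: 11.93
ee_pos: [0.4656, 0.0617, 0.072]
ee_rot: [-0.0, 1.0, -0.007, 0.0]
contact_force: [-0.6, -0.1, 0.4]
finger_gap: 0.0315
grip_force: 0.3
```

Call:
apply_moves --pt "0 0.0018 0 0 0 -1" --pt "0.0001 0.0037 0 0 0 -2" --pt "0.0001 0.0055 0 0 0 -3" --pt "0.0001 0.0055 0 0 0 -3"

```text
time: 12.27
ee_pos: [0.466, 0.0563, 0.0721]
ee_rot: [-0.0, 1.0, 0.019, 0.001]
contact_force: [0.6, -0.3, 0.8]
finger_gap: 0.0315
grip_force: 0.2
```

```bash
python3 - <<'E'
from h import *
arc([88])
s=snap('scene','sc5.png')
a=cv2.imread('pics/sc5.png');cv2.imwrite('pics/sc5c.png',cv2.resize(a[160:270,210:350],None,fx=5,fy=5,interpolation=3))
for i in range(4): print(r.get_state()['contact_force'])
E
```

```text
t 12.2667 angle -273.85 rad 0.1051 z 0.0721 Ft 0.3 Fr -0.6 gap 0.031506087622195984 Mz -0.008390995560015373
88 [0.0002, 0.0034, -0.0009, -0.0, -0.1, -2.2]
[-0.924 -0.175  0.662]
[-0.924 -0.175  0.662]
[-0.924 -0.175  0.662]
[-0.924 -0.175  0.662]
```

View pics/sc5c.png

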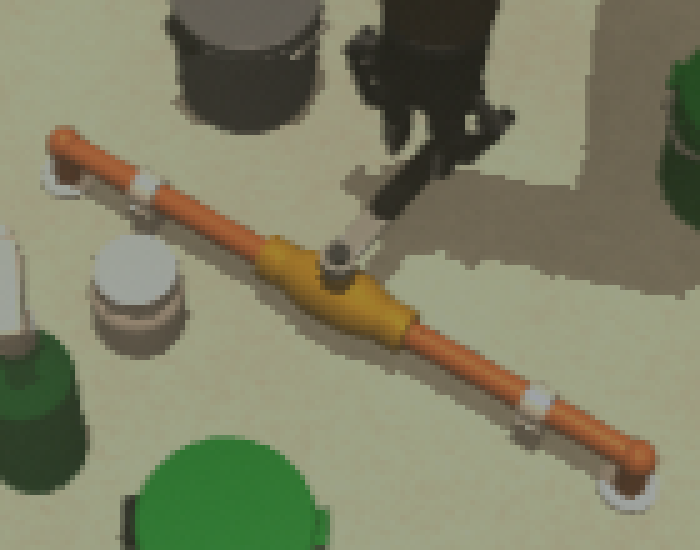

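The lever is following the fingers, at about 84° off the pipe, with its sleeve at crop (405,190). The seat has not been met yet.

Call:
apply_moves --pt "0 0.0018 0 0 0 -1" --pt "0.0001 0.0037 0 0 0 -2" --pt "0.0002 0.0055 0 0 0 -3" --pt "0.0002 0.0055 0 0 0 -3"

```text
time: 12.65
ee_pos: [0.4666, 0.0509, 0.0722]
ee_rot: [-0.0, 0.999, 0.046, 0.001]
contact_force: [0.5, 0.5, -0.6]
finger_gap: 0.0312
grip_force: 0.2
```

Call:
apply_moves --pt "0 0.0018 0 0 0 -1" --pt "0.0001 0.0037 0 0 0 -2" --pt "0.0002 0.0055 0 0 0 -3" --pt "0.0002 0.0055 0 0 0 -3"

```text
time: 12.98
ee_pos: [0.4673, 0.0455, 0.0722]
ee_rot: [-0.0, 0.997, 0.072, 0.001]
contact_force: [-0.3, -0.2, -0.4]
finger_gap: 0.0319
grip_force: 0.2
```

Call:
apply_moves --pt "0 0.0018 0 0 0 -1" --pt "0.0001 0.0037 0 0 0 -2" --pt "0.0002 0.0055 0 0 0 -3" --pt "0.0002 0.0055 0 0 0 -3"

```text
time: 13.32
ee_pos: [0.4683, 0.04, 0.0723]
ee_rot: [-0.0, 0.995, 0.098, 0.001]
contact_force: [0.5, 1.3, -0.4]
finger_gap: 0.0313
grip_force: 0.2
```

```bash
python3 - <<'E'
from h import *
arc([95])
E
```

```text
t 13.3167 angle -264.87 rad 0.1048 z 0.0723 Ft -1.19 Fr -0.77 gap 0.03134905563549492 Mz 0.014738828781930433
95 [-0.0002, -0.0002, -0.0007, -0.0, -0.1, -0.2]
```

Call:
apply_moves --pt "0 0.0018 0 0 0 -1" --pt "0.0001 0.0037 0 0 0 -2" --pt "0.0002 0.0055 0 0 0 -3" --pt "0.0002 0.0055 0 0 0 -3"

```text
time: 13.65
ee_pos: [0.4696, 0.035, 0.0722]
ee_rot: [-0.0, 0.992, 0.124, 0.001]
contact_force: [-0.0, 1.6, -1.7]
finger_gap: 0.0315
grip_force: 1.1
```

Call:
apply_moves --pt "0 0.0018 0 0 0 -1" --pt "0.0001 0.0037 0 0 0 -2" --pt "0.0001 0.0037 0 0 0 -2"

```text
time: 13.9
ee_pos: [0.4707, 0.0319, 0.0722]
ee_rot: [-0.001, 0.99, 0.141, 0.001]
contact_force: [-0.9, 5.4, 1.5]
finger_gap: 0.0312
grip_force: 2.7
```

Call:
apply_moves --pt "0 0 0 0 0 0"

```text
time: 13.98
ee_pos: [0.4706, 0.032, 0.0722]
ee_rot: [-0.001, 0.99, 0.141, 0.001]
contact_force: [-1.3, 5.9, 1.0]
finger_gap: 0.0319
grip_force: 2.7
```

```bash
python3 - <<'E'
from h import *
arc([100])
F=[]
for i in range(4): r.snapshot('wrist'); F.append(r.get_state()['contact_force'])
print(np.array(F))
E
```

```text
t 13.9833 angle -260.28 rad 0.1045 z 0.0722 Ft -6.04 Fr -0.41 gap 0.03192779555942346 Mz -0.03720961594902327
100 [-0.0005, 0.0005, -0.0008, -0.1, -0.2, -0.2]
[[-1.036  5.088 -0.023]
 [-2.222  5.872  0.023]
 [-1.209  5.906  0.01 ]
 [-0.914  5.422 -0.339]]
```

Call:
apply_moves --pt "0 0.0009 0 0 0 -0.5" --pt "0 0.0018 0 0 0 -1" --pt "0.0001 0.0028 0 0 0 -1.5" --pt "0.0001 0.0037 0 0 0 -2" --pt "0.0001 0.0046 0 0 0 -2.5" --pt "0.0001 0.0046 0 0 0 -2.5" --pt "0.0001 0.0046 0 0 0 -2.5"

```text
time: 14.77
ee_pos: [0.472, 0.028, 0.0722]
ee_rot: [-0.001, 0.987, 0.162, 0.001]
contact_force: [-1.5, 6.9, -0.2]
finger_gap: 0.0318
grip_force: 3.5
```

```bash
python3 - <<'E'
from h import *
arc([100])
F=[]
for i in range(4): r.snapshot('wrist'); F.append(r.get_state()['contact_force'])
print(np.array(F))
E
```

```text
t 14.7667 angle -257.98 rad 0.1044 z 0.0722 Ft -7.03 Fr -0.73 gap 0.031778276348904455 Mz -0.11558797519819672
100 [-0.0005, -0.0037, -0.0008, -0.1, -0.2, 2.3]
[[-1.182  7.463  0.223]
 [-1.936  6.027 -0.556]
 [-1.684  7.17  -0.406]
 [-1.76   6.979  0.653]]
```

Call:
apply_moves --pt "0 0.0009 0 0 0 -0.5" --pt "0 0.0018 0 0 0 -1" --pt "0.0001 0.0028 0 0 0 -1.5" --pt "0.0001 0.0037 0 0 0 -2" --pt "0.0001 0.0037 0 0 0 -2" --pt "0.0001 0.0037 0 0 0 -2"

```text
time: 15.47
ee_pos: [0.4732, 0.0248, 0.0722]
ee_rot: [-0.001, 0.984, 0.18, 0.001]
contact_force: [-1.9, 8.7, 1.1]
finger_gap: 0.0314
grip_force: 4.2
```

```bash
python3 - <<'E'
from h import *
F=[]
for i in range(4): r.snapshot('wrist'); F.append(r.get_state()['contact_force'])
print(np.array(F))
arc([100]+list(range(98,58,-4)))
E
```

```text
[[-2.539  8.033  0.859]
 [-1.482  8.48  -0.586]
 [-2.29   8.553  0.215]
 [-2.14   9.048  0.354]]
t 15.6667 angle -256.11 rad 0.1043 z 0.0722 Ft -9.23 Fr -1.13 gap 0.03135925584389736 Mz -0.035919093805554844
100 [-0.0004, -0.0071, -0.0008, -0.1, -0.2, 4.3]
98 [-0.0001, -0.0108, -0.0008, -0.1, -0.2, 6.3]
94 [0.001, -0.018, -0.0008, -0.1, -0.2, 10.3]
90 [0.0026, -0.0252, -0.0008, -0.1, -0.2, 14.3]
86 [0.0046, -0.0322, -0.0008, -0.1, -0.2, 18.3]
82 [0.0072, -0.0391, -0.0007, -0.1, -0.2, 22.3]
78 [0.0102, -0.0458, -0.0007, -0.1, -0.2, 26.3]
74 [0.0137, -0.0522, -0.0007, -0.1, -0.2, 30.3]
70 [0.0176, -0.0584, -0.0007, -0.2, -0.2, 34.3]
66 [0.0219, -0.0643, -0.0007, -0.2, -0.1, 38.3]
62 [0.0266, -0.0699, -0.0006, -0.2, -0.1, 42.3]
```

The resistance jumped from about 1 N to 9 N (roughly 0.93 N m), so the lever is firmly seated with a squeeze of about 0.07 rad. Now bringing it back.

Call:
apply_moves --pt "-0.0004 -0.0071 0 0 0 4.3" --pt "0.001 -0.018 0 0 0 10.3" --pt "0.0026 -0.0252 0 0 0 14.3" --pt "0.0046 -0.0322 0 0 0 18.3" --pt "0.0072 -0.0391 0 0 0 22.3" --pt "0.0102 -0.0458 0 0 0 26.3" --pt "0.0137 -0.0522 0 0 0 30.3" --pt "0.0176 -0.0584 0 0 0 34.3" --pt "0.0219 -0.0643 0 0 0 38.3" --pt "0.0266 -0.0699 0 0 0 42.3"

```text
time: 16.5
ee_pos: [0.4719, 0.0972, 0.0719]
ee_rot: [0.001, 0.982, -0.189, -0.001]
contact_force: [-1.3, -2.2, 0.4]
finger_gap: 0.0313
grip_force: 0.8
```

```bash
python3 - <<'E'
from h import *
arc([60,56,52,49,47,46,45])
E
```

```text
t 16.5 angle 63.56 rad 0.1055 z 0.0719 Ft 2.53 Fr 0.51 gap 0.03134283557923026 Mz 0.01307739987263921
60 [0.0005, -0.0065, -0.0011, 0.1, 0.0, 1.8]
56 [0.001, -0.0138, -0.0011, 0.1, 0.0, 5.8]
52 [0.002, -0.0211, -0.0011, 0.1, 0.0, 9.8]
49 [0.0031, -0.0265, -0.0011, 0.1, 0.0, 12.8]
47 [0.004, -0.0301, -0.0012, 0.1, 0.0, 14.8]
46 [0.0045, -0.0318, -0.0012, 0.1, 0.0, 15.8]
45 [0.005, -0.0336, -0.0012, 0.1, 0.0, 16.8]
```

Call:
apply_moves --pt "0.0005 -0.0065 0 0 0 1.8" --pt "0.001 -0.0138 0 0 0 5.8" --pt "0.002 -0.021 0 0 0 9.8" --pt "0.0031 -0.0265 0 0 0 12.8" --pt "0.004 -0.03 0 0 0 14.8" --pt "0.005 -0.0336 0 0 0 16.8" --pt "0.005 -0.0336 0 0 0 16.8"

```text
time: 17.08
ee_pos: [0.4898, 0.1271, 0.0719]
ee_rot: [0.0, 0.944, -0.329, 0.0]
contact_force: [-0.8, -0.3, -0.3]
finger_gap: 0.0317
grip_force: 0.3
```

Call:
apply_moves --pt "0 0 0 0 0 0" --pt "0 0 0 0 0 0" --pt "0 0 0 0 0 0" --pt "0 0 0 0 0 0" --gripper 0.76 --force 20

```text
time: 17.42
ee_pos: [0.4899, 0.1272, 0.0722]
ee_rot: [-0.0, 0.944, -0.329, 0.001]
contact_force: [-0.6, -0.7, 0.6]
finger_gap: 0.0208
grip_force: 7.4
```

```bash
python3 - <<'E'
from h import *
arc([45]); q=pose()[1].as_matrix()[:,0];print('lever yaw off',np.degrees(np.arctan2(-q[1],-q[0]))-PIPE)
E
```

```text
t 17.4167 angle 44.36 rad 0.1047 z 0.0722 Ft 0.91 Fr 0.01 gap 0.02078973905587691 Mz 0.0177454023349199
45 [-0.0003, 0.0012, -0.0008, -0.0, -0.0, 0.2]
lever yaw off 45.189264389676
```

Release, lift clear and measure the lever.

Call:
apply_moves --pt "0 0 0 0 0 0" --pt "0 0 0 0 0 0" --pt "0 0 0 0 0 0" --pt "0 0 -0.02 0 0 0" --pt "0 0 -0.06 0 0 0" --pt "0 0 -0.1 0 0 0" --pt "-0.02 0.04 -0.13 0 0 0" --pt "-0.06 0.08 -0.15 0 0 0" --pt "-0.1 0.12 -0.15 0 0 0" --pt "-0.12 0.14 -0.15 0 0 0" --gripper 0.3

```text
time: 18.25
ee_pos: [0.3379, 0.0961, 0.2207]
ee_rot: [-0.002, 0.944, -0.33, 0.002]
contact_force: [-1.6, 1.7, 1.2]
finger_gap: 0.0601
grip_force: 0.0
```

Call:
apply_moves --pt "0 0.04 0 0 0 0" --pt "0 0.08 0 0 0 0" --pt "0 0.08 0 0 0 0" --pt "0 0.08 0 0 0 0"

```text
time: 18.58
ee_pos: [0.2881, 0.0328, 0.2202]
ee_rot: [-0.003, 0.944, -0.329, 0.002]
contact_force: [1.2, 0.4, -0.1]
finger_gap: 0.06
grip_force: 0.0
```

```bash
python3 - <<'E'
from h import *
print(pose()[0])
p=snap('top','t6.png');s=snap('scene','s6.png')
a=cv2.imread('pics/t6.png')[150:260,150:310];b=cv2.imread('pics/s6.png')[160:260,230:350]
cv2.imwrite('pics/t6c.png',cv2.resize(a,None,fx=5,fy=5,interpolation=cv2.INTER_CUBIC))
cv2.imwrite('pics/s6c.png',cv2.resize(b,None,fx=6,fy=6,interpolation=cv2.INTER_CUBIC))
E
```

```text
[0.288 0.033 0.22 ]
```

View pics/t6c.png

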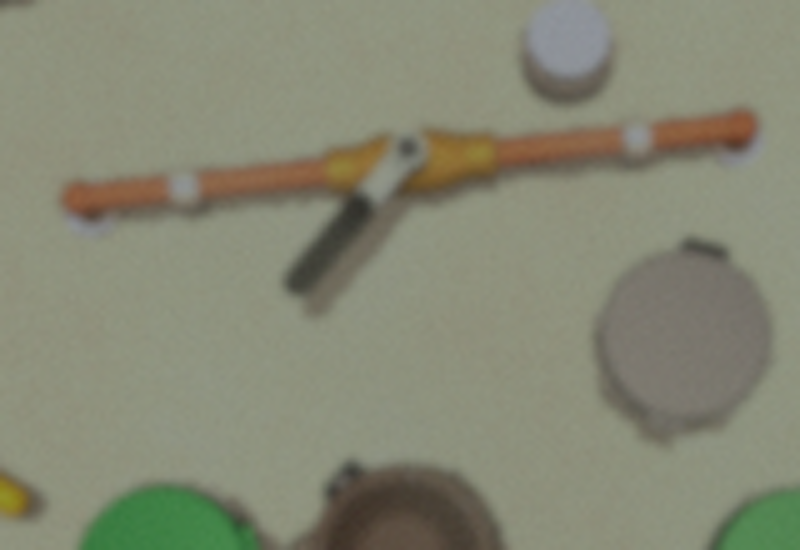

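View pics/s6c.png

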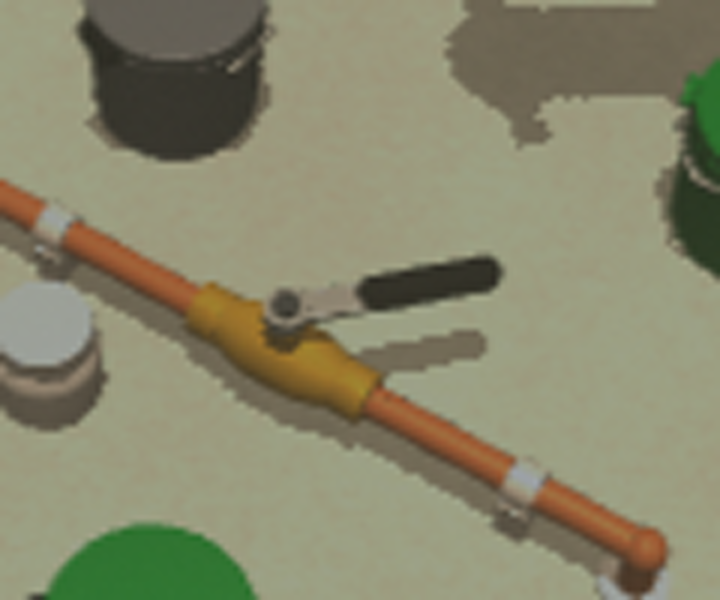

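The lever points about halfway between the pipe line and square to it (sleeve from t6c (365,205) to (295,285)), and the caddy is clear. I'll measure the angle numerically from colour masks.

```bash
python3 - <<'E'
from h import *
def axis(p,m,off,z):
    n,l,st,_=cv2.connectedComponentsWithStats(m.astype(np.uint8)); k=1+np.argmax(st[1:,4])
    v,u=np.nonzero(l==k); X=np.array([at(p,a+off[0],b+off[1],z)[:2] for a,b in zip(u,v)])
    c=X.mean(0); w=np.linalg.svd(X-c,full_matrices=False)[2][0]
    if w[1]<0: w=-w
    return st[k,4],c,w,np.degrees(np.arctan2(w[1],w[0])), np.ptp((X-c)@w)
for n,sl,box in [('top',[170,215,200,226],[160,300]),('scene',[198,216,288,316],None)]:
    p=snap(n);im=p['image'].astype(int)
    y0,y1,x0,x1=(183,211,202,228) if n=='top' else sl
    c=im[y0:y1,x0:x1]; m=c.max(2)<75
    A=axis(p,m,(x0,y0),.095); print(n,'sleeve',A)
    R_,G,B=im[...,0],im[...,1],im[...,2]
    y0,y1,x0,x1=(165,200,155,310)if n=='top' else (180,270,215,350)
    m=((R_>1.35*G)&(R_>1.7*B))[y0:y1,x0:x1]
    m=cv2.morphologyEx(m.astype(np.uint8),cv2.MORPH_CLOSE,np.ones((9,9)))
    P=axis(p,m,(x0,y0),.045); print('pipe',P)
    # angle of sleeve axis; also spindle->sleeve centre
    a=A[3] if A[3]>90 else A[3]+180
    if A[2][0]>0:a=A[3]
    d=A[1]-S;print('axis off',a-P[3],'centre off',np.degrees(np.arctan2(d[1],d[0]))-P[3],'r',np.hypot(*d))
for q in ['caddy']: pass
E
```

```text
top sleeve (np.int32(88), array([0.505, 0.115]), array([-0.796,  0.605]), np.float64(142.7748089705653), np.float64(0.07764752991018425))
pipe (np.int32(209), array([ 0.591, -0.101]), array([-0.119,  0.993]), np.float64(96.83120853399161), np.float64(0.1957491525146688))
axis off 45.943600436573675 centre off 43.97197443875076 r 0.08568352726428259
scene sleeve (np.int32(126), array([0.501, 0.118]), array([-0.783,  0.622]), np.float64(141.53043538802314), np.float64(0.08430484913684402))
pipe (np.int32(354), array([0.554, 0.206]), array([-0.105,  0.994]), np.float64(96.04616880856126), np.float64(0.2592927173785753))
axis off 45.484266579461874 centre off 44.80303396700022 r 0.08994095798380287
```

The angle comes out at 45° ± 1°, and nothing is touching the robot, so I'm handing in.

```bash
python3 -c "
from rig import r
print(r.close_job())"
```

```text
the job is handed in; nothing more can be done
None
```

The job is handed in. The grey caddy was slid clear of the lever's circle and stayed upright. The lever was turned until it pressed firmly on its seat (about 0.9 N m), then brought back to about 45° (±1°) off the pipe, and nothing else was touched as far as the pictures and force readings show.

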